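# Unstack the imaging things and lay out the bench

### The arm

A 6-joint arm with a two-finger parallel gripper is mounted at the origin on a cart in front of the work surface, level with it; the furniture and walls round the work are solid. World frame = base frame: x ahead of the robot, y to its left, z up, the work surface at z = 0. Lengths are in m, angles in rad, forces in N, time in s.
With the tool pointing down it reaches from about 0.375 to 0.9 m from the base axis. Payload 3.1 kg.
Tool frame: the origin (TCP) lies on the mounting face of the last link; the fingertips stand 182 mm ahead of it and the grasp point (between the pads) lies 164 mm ahead of it; z points along the fingers, y is the line along which they close (so a half turn about z gives the same grasp; the last joint's range is limited). The gripper opens to 87 mm and grips with 3 to 60 N. Pads are 19 mm wide; open, the fingers measure 117 mm over their backs; the gripper's body (75 mm by 190 mm) begins 51 mm behind the grasp point.
Start: joints at [-1.315, 0.527, 1.433, -0, 1.181, -0.178], TCP at [0.263, -0.567, 0.405] pointing down, gripper open.
Joint ranges: [-3.08, 3.08], [-0.75, 2.2], [0.22, 2.44], [-1.43, 4.57], [0, 2.65], [-2.85, 2.85]. Speed limits (rad/s): [2.79, 2.79, 3.14, 3.14, 3.14, 3.14].

### API

Orientations are given as a rotation vector (axis times angle).
In Python, from rig import readout, imaging, ticket gives the robot as it stands. The module is installed in compiled form; this text tells all that it offers.
- The arm moves only by the tool arm_command, never from a script. Its argument "commands" is one flat list of numbers, 7 for each row, row after row: the turn, a rotation vector about the tool's x, y, z in degrees, then the shift along the tool's x, y, z in cm, then the closure in counts, from 0 (fully open) to 255 (shut). A call has 1 to 20 rows; each row is the pose to reach, as a shift and turn from the pose commanded when the call began, along the tool's axes at that moment; what a row does not reach only later rows make up. A row lasts 1/12 s, in which the tool goes at most 41.7 mm and 7.16 degrees, less where a joint would pass 70% of its speed; a pose out of reach is approached as far as the arm can. A call with a gripper value outside its range is refused whole. The fingers move at their own pace and stop on an object; "squeeze" is the grip in N (left out, the last holds). Time passes only in rows, so rows that repeat a pose let the fingers close. It gives the time, the measured TCP pose, the force, the opening and the grip force at its end, in the units of the state.
- readout.read_state(): the state, without advancing time (a new reading comes with each control period).
- imaging.camera(name): name is "scene" or "side" or "wrist"; returns a dict with "frame" (420x560x3 uint8, blue, green, red), "K" (3x3 intrinsics, pixels), "rvec" (rotation vector, rad) and "tvec" (3), from world to camera coordinates, as OpenCV has them; the wrist camera has in their place "hand_eye" (4x4, takes a point from camera to tool coordinates, whose origin is the TCP and whose axes are the flange's). Camera axes: x right, y down, z forward; pixel columns grow to the right and rows downward; lengths in m; the calibration is good to about 2 mm. A picture is of the moment at which its call begins: read the wrist's pose just before it. There is no depth.
- ticket.close_job(): hands the job in; it is judged then, once.
Trained networks look in a picture, given as the dict that the camera call returned (one of the last four; its "shot" number tells which), for a name from the list of things; names that differ only in an ending like _2 or _b are one class to them, and where a whole thing is asked for, a point or a joint stands for the part that bears it (a point fixed in the world has none). Each returns a list of dicts, best first, with "score" (0 to 1); they miss things now and then, are a little off and sometimes report something else, mostly with a low value. They report only what shows in the picture. A call takes as long as a camera call.
- imaging.silhouettes(picture, target): "mask" (420x560 bool, what is visible of it) and "box" ([left, top, width, height] in pixels, round what is visible of it).
- imaging.spot_point(picture, target): "point" ([row, column] in pixels: a listed point, or the origin of a listed thing).
The state is a dict: "t": time; "joint_positions": joint angles; "dq": joint speeds; "effort": joint torques, N m; "ee_pos": TCP position; "orientation": TCP orientation; "contact_force": force on the tool from outside, world axes, zero at the start; "wrist_torque": the same for the moment, N m; "width": opening from 0.0 (shut) to 1.0 (fully open); "grasp_force": force on a finger pad.
Only numpy, scipy, OpenCV 4.12 (cv2) and the standard library are available. Lean on these libraries where they do the work, as an engineer would, in place of code of your own. Each camera call takes 0.05 s, during which the arm holds its last target. There are 200 camera calls.

### The job

Somebody has piled the imaging things in one stack: take it apart and lay them out, the cream-and-black lens can in the middle of the round blue mat, the pink culture dish in the middle of the warming plate (black frame, copper face), the clear dish in the middle of the round white tile, and the yellow slide tray, which now stands off to one side of the green mat, in the middle of that mat. Keep everything upright all the way, let go of it all, and leave the timer and the dust blower where they are.

Things in the scene. Friction and masses are not known exactly. Their poses are not given: they have to be found in the camera images.
- lens_can_mid (a point): round screw can of a spare microscope objective, cream-coloured with a black foot, closed, 40 mm in diameter, 61 mm tall, about 90 g, upright on top of the stack; this point is its centre, half-way up, z up along its axis
- dish_pink_mid (a point): round flat culture dish with pink content, closed, solid to the touch, 50 mm across where it is gripped, 11 mm tall, about 20 g; second from the top of the stack, under the can; this point is its centre, half-way up, z up
- dish_clear_mid (a point): round clear empty culture dish, larger and taller than the pink one, 60 mm across where it is gripped, 18 mm tall, about 30 g, its top carries things like a flat disc; third from the top, on the yellow tray; this point is its centre, half-way up, z up
- slide_tray_mid (a point): yellow flat closed slide tray, a plain square block 56 mm by 56 mm by 16 mm tall, x and y across its sides, about 80 g, bottom of the stack, standing about 25 mm off the middle of the green mat, over its edge; this point is its centre, half-way up, z up. Grip it across either pair of opposite sides. The stacked things lie on one another within a few mm of centre, not fixed.
- blue_mat_top (a point): blue round mat, 72 mm in diameter with two white circles, fixed to the worktop, 3 mm thick; this point is the centre of its flat top, z up. The four places change spots from start to start. For the can.
- warm_plate_top (a point): warming plate: black square frame 76 mm by 76 mm with a round copper-coloured metal face 67 mm across and a dark ring on it, fixed to the worktop, 6 mm thick; this point is the centre of its flat top, z up. The four places change spots from start to start. For the pink dish.
- white_tile_top (a point): white round tile, 80 mm in diameter with a grey circle, fixed to the worktop, 6 mm thick; this point is the centre of its flat top, z up. The four places change spots from start to start. For the clear dish.
- green_mat_top (a point): green square mat, 80 mm by 80 mm, x and y across its sides, with white corner marks, fixed to the worktop, 10 mm thick; this point is the centre of its flat top, z up. The four places change spots from start to start. The stack stands on it, off its middle. For the yellow tray, any way round.
- clock: light grey bench timer, 70 mm by 66 mm by 19 mm tall, loose, origin at the centre of its underside; a bystander to leave alone. Beyond it a fixed micromanipulator hangs over the worktop over x 0.43 to 0.6, y -0.16 to 0.02, 0.15 to 0.38 m high, between the left-hand spot (y near 0.3) and the three right-hand ones (y below -0.18): carry things over it at about 0.45 m
- blower: dark grey rubber dust blower with red nozzle, lying down, 42 mm by 107 mm, 44 mm tall, loose, origin at the centre of its underside; a bystander to leave alone. Behind it and behind the left-hand spot stands the tall microscope; its focus knob, 100 mm high, sticks out to about x 0.52, y 0.23: on the left keep a wide gripper's long side along y, on the right along x, clear of the can on its mat

How it is judged:
At the end, for the whole second after the job is handed in: Can on blue mat, pink dish on warming plate, clear dish on white tile, tray on green mat: each centre within 13 mm of the place's centre, flat on it (height within 3 mm, tilt under 0.1 rad), at rest (horizontal distance between lens_can_mid and blue_mat_top below 0.013 m and z of lens_can_mid in the frame of blue_mat_top between 0.0275 and 0.0335 m and angle between each of lens_can_mid, dish_pink_mid, dish_clear_mid, slide_tray_mid's own z axis and vertical below 0.1 rad and linear speed of each of lens_can, dish_pink, dish_clear, slide_tray below 0.02 m/s and horizontal distance between dish_pink_mid and warm_plate_top below 0.013 m and z of dish_pink_mid in the frame of warm_plate_top between 0.0025 and 0.0085 m and horizontal distance between dish_clear_mid and white_tile_top below 0.013 m and z of dish_clear_mid in the frame of white_tile_top between 0.006 and 0.012 m and horizontal distance between slide_tray_mid and green_mat_top below 0.013 m and z of slide_tray_mid in the frame of green_mat_top between 0.005 and 0.011 m); the robot touches nothing.
It fails at once if the can, a dish or the tray is tipped by more than about 35 degrees (angle between any of lens_can_mid, dish_pink_mid, dish_clear_mid, slide_tray_mid's own z axis and vertical above 0.6 rad).
It fails at once if the timer or the dust blower is shifted by more than 20 mm (distance of any of clock, blower from where it was at the start of the episode above 0.02 m).
It also fails if it takes over 144 s, if anything falls off the work surface, if the arm or the gripper's body presses on something with over 40 N, if the wrist force passes 120 N, or if a joint passes its speed limit or range.

## Working session

There is one attempt and no reset: what is moved stays moved. The work goes in short steps, Python scripts to look and compute and a tool call to move; the robot and the scene stay as the last step left them, time stands still between calls to the robot, and variables do not carry over. Pictures are saved under pics/ and viewed, at most 14 in all, crops included, and the job is handed in when it is done.

Besides the shell and the picture viewer there is one more tool, called after "Emit:" as a command line: name --argument value ..., lists and objects as JSON in quotes. arm_command: Moves the arm, as the interface text tells. Its arguments: {"type":"object","properties":{"commands":{"type":"array","items":{"type":"number"}},"squeeze":{"type":"number"}},"required":["commands"]}

```bash
mkdir -p pics; cat > h.py <<'E'
import numpy as np, cv2
from rig import readout, imaging, ticket
from scipy.spatial.transform import Rotation as R
def ray(p,pt,st=None):
    uv=np.array([[[pt[1],pt[0]]]],float)
    d=np.append(cv2.undistortPoints(uv,p["K"],None)[0,0],1)
    if "rvec" in p:
        Rm=cv2.Rodrigues(np.array(p["rvec"],float))[0]
        return -Rm.T@np.ravel(p["tvec"]),Rm.T@d
    H=np.array(p["hand_eye"]);Rt=R.from_rotvec(st["orientation"]).as_matrix()
    return Rt@H[:3,3]+st["ee_pos"],Rt@H[:3,:3]@d
def atz(p,pt,z,st=None):
    o,d=ray(p,pt,st); return o+d*(z-o[2])/d[2]
def tri(rs):
    A=0;b=0
    for o,d in rs:
        d=d/np.linalg.norm(d);P=np.eye(3)-np.outer(d,d);A=A+P;b=b+P@o
    return np.linalg.solve(A,b)
def shot(n,save=None):
    st=readout.read_state();p=imaging.camera(n)
    if save: cv2.imwrite("pics/"+save,p["frame"])
    return p,st
E
python3 - <<'E'
from h import *
np.set_printoptions(precision=4,suppress=True)
names=dict(lens_can_mid=None,dish_pink_mid=None,dish_clear_mid=None,slide_tray_mid=.018,blue_mat_top=.003,warm_plate_top=.006,white_tile_top=.006,green_mat_top=.01,clock=0,blower=0)
names['slide_tray_mid']=None
P={c:shot(c,c+"0.png") for c in("scene","side")}
s=P["scene"][1];print(s["ee_pos"],R.from_rotvec(s["orientation"]).as_matrix(),s["width"])
for n,z in names.items():
    rs=[]
    for c in P:
        p,st=P[c]
        for r in imaging.spot_point(p,n)[:1]:
            rs.append(ray(p,r["point"]));print(n,c,round(r["score"],2),np.round(r["point"],1),atz(p,r["point"],z)[:2] if z is not None else "")
    if len(rs)==2:print("   tri",tri(rs))
E
```

```text
[ 0.2626 -0.5668  0.4038] [[ 0.9074  0.4204 -0.0006]
 [ 0.4204 -0.9074  0.0021]
 [ 0.0004 -0.0021 -1.    ]] 1.0000033538997382
lens_can_mid scene 0.83 [124.2 362.7] 
lens_can_mid side 0.51 [126.8 290.6] 
   tri [ 0.4831 -0.3213  0.0903]
dish_pink_mid scene 0.46 [135.5 359.8] 
dish_pink_mid side 0.68 [325.4 296.8] 
   tri [0.3018 0.5363 0.5793]
dish_clear_mid scene 0.63 [138.4 358.8] 
dish_clear_mid side 0.55 [143.6 289.1] 
   tri [ 0.4883 -0.3292  0.0338]
slide_tray_mid scene 0.64 [146.  358.5] 
slide_tray_mid side 0.58 [151.  291.2] 
   tri [ 0.482  -0.3226  0.0147]
blue_mat_top scene 0.66 [183.5 364.2] [ 0.413  -0.2267]
blue_mat_top side 0.71 [174.1 313.9] [ 0.4106 -0.2253]
   tri [ 0.4114 -0.2239  0.0049]
warm_plate_top scene 0.39 [143.5 298.8] [ 0.6232 -0.252 ]
warm_plate_top side 0.57 [149.  292.7] [ 0.4769 -0.3426]
   tri [ 0.4666 -0.012   0.2303]
white_tile_top scene 0.74 [356.  226.5] [0.4108 0.2976]
white_tile_top side 0.65 [324.3 297.2] [0.4188 0.2914]
   tri [0.4148 0.2957 0.0074]
green_mat_top scene 0.5 [146.7 350.4] [ 0.5034 -0.3168]
green_mat_top side 0.47 [156.2 281.1] [ 0.5058 -0.2944]
   tri [ 0.5121 -0.3413 -0.0167]
clock scene 0.68 [236.2 352.9] [ 0.358  -0.0727]
clock side 0.79 [211.5 331. ] [ 0.3615 -0.071 ]
   tri [ 0.3605 -0.0778 -0.0061]
blower scene 0.82 [253.6 278. ] [0.4662 0.0617]
blower side 0.82 [244.4 279.4] [0.4754 0.0618]
   tri [ 0.4735  0.054  -0.01  ]
```

View pics/scene0.png

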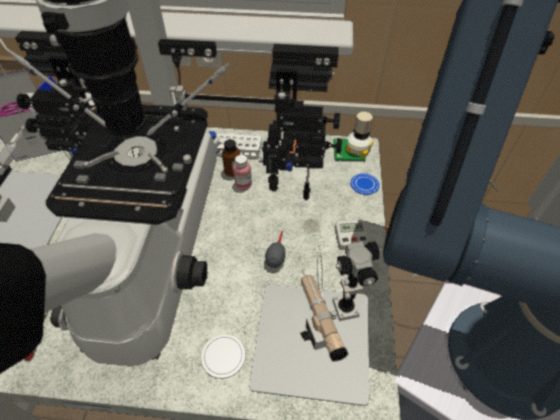

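View pics/side0.png

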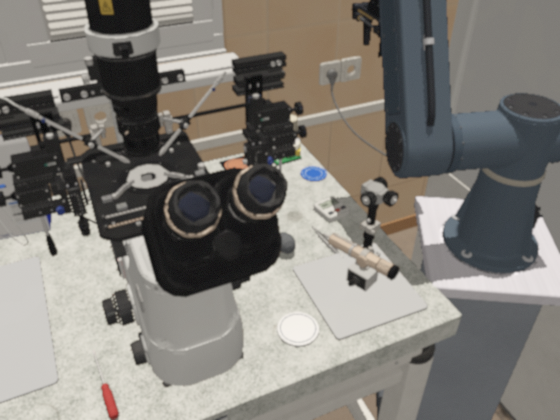

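The stack is at about (362,140) in the scene view, the blue mat at (365,184) and the white tile at (223,356). The warming plate is mostly hidden: only orange shows, in the side view near (234,162). I'll move in over the stack.

Emit:
arm_command --commands '[0,0,-65,27.3,-14.5,-5,0,0,0,-65,27.3,-14.5,-5,0,0,0,-65,27.3,-14.5,-5,0,0,0,-65,27.3,-14.5,-5,0,0,0,-65,27.3,-14.5,-5,0,0,0,-65,27.3,-14.5,-5,0,0,0,-65,27.3,-14.5,-5,0,0,0,-65,27.3,-14.5,-5,0,0,0,-65,27.3,-14.5,-5,0,0,0,-65,27.3,-14.5,-5,0,0,0,-65,27.3,-14.5,-5,0,0,0,-65,27.3,-14.5,-5,0]'

```text
t: 2.1
ee_pos: [0.4492, -0.3213, 0.4546]
orientation: [-2.228, -2.215, 0.0]
contact_force: [-0.6, -0.2, -0.2]
width: 1.001
grasp_force: 0.0
```

```bash
cat > look.py <<'E'
import sys
from h import *
np.set_printoptions(precision=4,suppress=True)
Z=dict(lens_can_mid=.0855,dish_pink_mid=.0495,dish_clear_mid=.035,slide_tray_mid=.018,blue_mat_top=.003,warm_plate_top=.006,white_tile_top=.006,green_mat_top=.01)
p,st=shot("wrist",sys.argv[1])
M=R.from_rotvec(st["orientation"]).as_matrix()
print(st["t"],np.array(st["ee_pos"]),M.round(3).tolist(),"w",st["width"],st["joint_positions"])
if len(sys.argv)>3: print(p["hand_eye"])
for a in sys.argv[2].split(","):
    n,_,z=a.partition("=");z=float(z) if z else Z[n]
    for r in imaging.spot_point(p,n)[:2]: 
        w=atz(p,r["point"],z,st);d=M.T@(w-st["ee_pos"])*100
        print(n,round(r["score"],2),np.round(r["point"]),w,"tool cm",d)
E
python3 look.py w1.png lens_can_mid,dish_pink_mid,dish_clear_mid,slide_tray_mid,blue_mat_top,warm_plate_top,green_mat_top x
```

```text
2.1 [ 0.4492 -0.3213  0.4546] [[0.006, 1.0, -0.0], [1.0, -0.006, -0.0], [-0.0, -0.0, -1.0]] w 1.000753908908005 [-0.8232  0.3726  1.5559 -0.0002  1.2133 -0.8171]
[[ 0.0002 -0.957  -0.2902  0.0798]
 [ 1.      0.0001  0.0004 -0.    ]
 [-0.0003 -0.2902  0.957   0.0205]
 [ 0.      0.      0.      1.    ]]
lens_can_mid 0.78 [186. 313.] [ 0.4844 -0.3242  0.0855] tool cm [-0.2699  3.5322 36.9093]
dish_pink_mid 0.76 [177. 312.] [ 0.487  -0.3234  0.0495] tool cm [-0.192   3.7958 40.5092]
dish_clear_mid 0.55 [101. 434.] [ 0.6144 -0.2459  0.035 ] tool cm [ 7.6372 16.4906 41.956 ]
warm_plate_top 0.71 [102. 435.] [ 0.6275 -0.2472  0.006 ] tool cm [ 7.5156 17.8017 44.8557]
green_mat_top 0.92 [161. 323.] [ 0.5036 -0.3125  0.01  ] tool cm [ 0.9081  5.4428 44.4588]
```

View pics/w1.png

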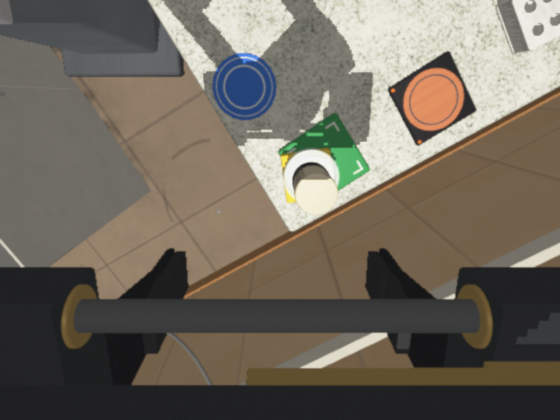

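The wrist view shows the can at (313,186), the blue mat at (245,86), the warming plate at (433,98), and the green mat at (325,150), turned about 30°. I'll grasp the can.

Emit:
arm_command --commands '[0,0,0,-0.2,3.5,4,0,0,0,0,-0.2,3.5,8,0,0,0,0,-0.2,3.5,12,0,0,0,0,-0.2,3.5,15,0,0,0,0,-0.2,3.5,18,0,0,0,0,-0.2,3.5,19.6,0,0,0,0,-0.2,3.5,19.6,0,0,0,0,-0.2,3.5,19.6,255,0,0,0,-0.2,3.5,19.6,255,0,0,0,-0.2,3.5,19.6,255,0,0,0,-0.2,3.5,19.6,255,0,0,0,-0.2,3.5,19.6,255,0,0,0,-0.2,3.5,19.6,255,0,0,0,-0.2,3.5,19.6,255,0,0,0,-0.2,3.5,19.6,255,0,0,0,-0.2,3.5,19.6,255]' --squeeze 15

```text
t: 3.83
ee_pos: [0.4845, -0.3229, 0.259]
orientation: [2.224, 2.218, 0.0]
contact_force: [-0.8, -0.2, 1.5]
width: 0.446
grasp_force: 15.0
```

Emit:
arm_command --commands '[0,0,0,0,0,-0.7,255,0,0,0,0,0,-2,255,0,0,0,0,0,-5,255,0,0,0,0,0,-8,255,0,0,0,2,-1.5,-9,255,0,0,0,4.5,-3.5,-9,255,0,0,0,7,-5.5,-9,255,0,0,0,9,-6.8,-9,255,0,0,0,9.8,-7.3,-9,255,0,0,0,9.8,-7.3,-9,255,0,0,0,9.8,-7.3,-9,255]'

```text
t: 4.75
ee_pos: [0.4125, -0.2253, 0.3493]
orientation: [2.222, 2.217, -0.0]
contact_force: [-0.3, -0.9, -0.3]
width: 0.446
grasp_force: 15.0
```

```bash
python3 look.py w2.png lens_can_mid,dish_pink_mid,dish_clear_mid,slide_tray_mid,blue_mat_top,warm_plate_top,green_mat_top
```

```text
4.75 [ 0.4125 -0.2253  0.3493] [[0.002, 1.0, 0.002], [1.0, -0.002, -0.002], [-0.002, 0.002, -1.0]] w 0.4464227303592928 [-0.7383  0.4076  1.8714 -0.0002  0.8596 -0.7361]
lens_can_mid 0.82 [279. 275.] [ 0.4119 -0.2743  0.0855] tool cm [-4.8423 -0.1039 26.3926]
blue_mat_top 0.98 [192. 276.] [ 0.4132 -0.229   0.003 ] tool cm [-0.2942 -0.0014 34.6332]
blue_mat_top 0.38 [278. 369.] [ 0.5046 -0.3169  0.003 ] tool cm [-9.0602  9.1565 34.6714]
warm_plate_top 0.59 [207. 506.] [ 0.6242 -0.243   0.006 ] tool cm [-1.6473 21.0987 34.381 ]
green_mat_top 0.84 [275. 370.] [ 0.5028 -0.3098  0.01  ] tool cm [-8.3527  8.9727 33.9695]
```

View pics/w2.png

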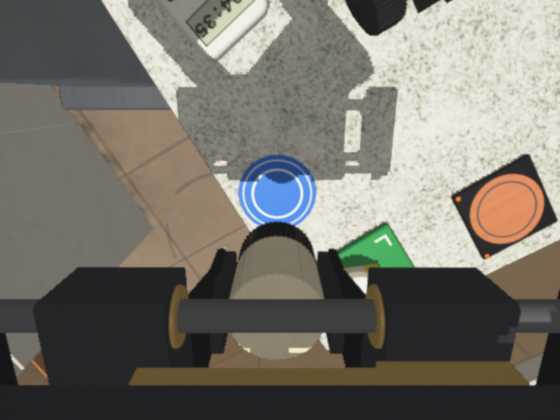

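Blue mat at (276,192) and can held upright over it. I'll lower it, release and retreat.

Emit:
arm_command --commands '[0,0,0,-0.15,0,4,255,0,0,0,-0.15,0,8,255,0,0,0,-0.15,0,11,255,0,0,0,-0.15,0,13,255,0,0,0,-0.15,0,13.8,255,0,0,0,-0.15,0,14.15,255,0,0,0,-0.15,0,14.15,255,0,0,0,-0.15,0,14.15,180,0,0,0,-0.15,0,14.15,100,0,0,0,-0.15,0,14.15,0,0,0,0,-0.15,0,14.15,0,0,0,0,-0.15,0,14.15,0,0,0,0,-0.15,0,12,0,0,0,0,-0.15,0,9,0,0,0,0,-0.15,0,5,0,0,0,0,-0.15,0,1,0,0,0,0,-3,2,0,0,0,0,0,-6,4,0,0,0,0,0,-8,6,0,0,0,0,0,-9.2,6.5,-1,0]'

```text
t: 6.82
ee_pos: [0.4784, -0.3191, 0.3588]
orientation: [2.222, 2.216, 0.0]
contact_force: [-0.0, -0.3, 0.1]
width: 1.0
grasp_force: 0.0
```

```bash
python3 look.py w3.png lens_can_mid=.0335,dish_pink_mid,dish_clear_mid,slide_tray_mid,blue_mat_top,warm_plate_top,green_mat_top
```

```text
6.8167 [ 0.4784 -0.3191  0.3588] [[0.003, 1.0, 0.003], [1.0, -0.003, -0.002], [-0.002, 0.003, -1.0]] w 1.0003047845383455 [-0.7825  0.5173  1.6077  0.0003  1.0131 -0.7797]
lens_can_mid 0.69 [ 82. 188.] [ 0.4105 -0.2281  0.0335] tool cm [ 9.151  -6.9004 32.493 ]
dish_pink_mid 0.86 [206. 286.] [ 0.487  -0.3253  0.0495] tool cm [-0.5464  0.7775 30.9348]
dish_pink_mid 0.71 [178. 304.] [ 0.5018 -0.3017  0.0495] tool cm [ 1.8183  2.2497 30.9333]
warm_plate_top 0.97 [104. 442.] [ 0.6242 -0.2458  0.006 ] tool cm [ 7.4524 14.4678 35.3025]
green_mat_top 0.78 [180. 301.] [ 0.5018 -0.3121  0.01  ] tool cm [ 0.7798  2.2521 34.8856]
```

View pics/w3.png

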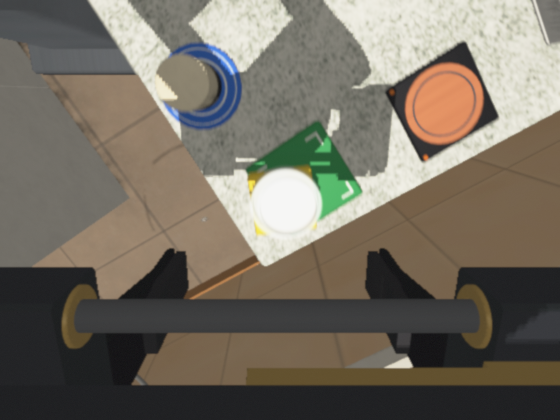

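```bash
python3 - <<'E'
from h import *
p,st=shot("scene")
a=cv2.resize(p["frame"][100:210,300:410],(560,560),interpolation=3)[:420]
w=cv2.imread("pics/w3.png");b=cv2.resize(w[110:270,220:380],(420,420),interpolation=3)
cv2.imwrite("pics/c1.png",np.hstack([cv2.resize(a,(380,285)),cv2.resize(b,(400,400))[:285]]))
E
```

```text
(no output)
```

View pics/c1.png

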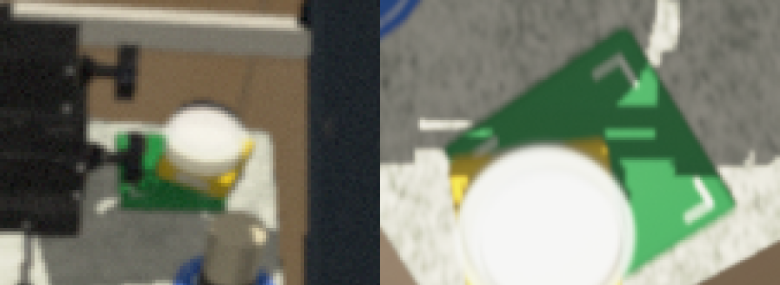

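```bash
python3 - <<'E'
from h import *
p,st=shot("wrist");print(p["K"])
f=p["frame"];m=(f.min(2)>200).astype(np.uint8);m[:120]=0;m[260:]=0;m[:,:230]=0;m[:,345:]=0
c=max(cv2.findContours(m,0,1)[0],key=cv2.contourArea);print(cv2.boundingRect(c),cv2.fitEllipse(c))
(u,v),_,_=cv2.fitEllipse(c)
for z in(.055,.044):print(z,atz(p,(v,u),z,st))
for n in("dish_pink","dish_clear","slide_tray"):
  for r in imaging.silhouettes(p,n)[:2]:print(n,r["score"],r["box"])
x0,y0=260,195
for y in range(165,245,8):print(y,f[y,240:330:8].tolist()[::2])
E
```

```text
[[367.36340467   0.         276.41128172]
 [  0.         367.36340467 208.51131887]
 [  0.           0.           1.        ]]
(230, 170, 115, 90) ((282.9422302246094, 214.20521545410156), (84.70406341552734, 108.15416717529297), 108.34647369384766)
0.055 [ 0.48082784 -0.3261341   0.055     ]
0.044 [ 0.48101498 -0.32963999  0.044     ]Traceback (most recent call last):
  File "<stdin>", line 8, in <module>
ValueError: it knows: blower, blue_mat_top, clock, dish_clear_mid, dish_pink_mid, green_mat_top, lens_can_mid, slide_tray_mid, warm plate_top, white_tile_top
```

Emit:
arm_command --commands '[0,0,0,-0.5,0.75,4,0,0,0,0,-0.5,0.75,8,0,0,0,0,-0.5,0.75,11,0,0,0,0,-0.5,0.75,12.5,0,0,0,0,-0.5,0.75,13.1,0,0,0,0,-0.5,0.75,13.1,0,0,0,0,-0.5,0.75,13.1,60,0,0,0,-0.5,0.75,13.1,80,0,0,0,-0.5,0.75,13.1,90,0,0,0,-0.5,0.75,13.1,100,0,0,0,-0.5,0.75,13.1,110,0,0,0,-0.5,0.75,13.1,255,0,0,0,-0.5,0.75,13.1,255,0,0,0,-0.5,0.75,13.1,255]' --squeeze 10

```text
t: 8.48
ee_pos: [0.4841, -0.322, 0.2282]
orientation: [2.224, 2.218, 0.0]
contact_force: [0.1, 0.4, 2.8]
width: 0.57
grasp_force: 10.0
```

Emit:
arm_command --commands '[0,0,0,0,0,-0.5,255,0,0,0,0,0,-1.5,255,0,0,0,0,0,-4,255,0,0,0,0,0,-7,255,0,0,0,2,3,-10,255,0,0,0,4,7,-11,255,0,0,0,6,10,-11,255,0,0,0,7.5,13,-11,255,0,0,0,7.7,14,-11,255,0,0,0,7.7,14,-11,255,0,0,0,7.7,14,-11,255]'

```text
t: 9.4
ee_pos: [0.6238, -0.2449, 0.3376]
orientation: [-2.222, -2.219, 0.002]
contact_force: [-0.1, -0.1, -0.4]
width: 0.57
grasp_force: 10.0
```

```bash
python3 look.py w4.png dish_pink_mid=.175,dish_clear_mid,slide_tray_mid,warm_plate_top,green_mat_top
```

```text
9.4 [ 0.6238 -0.2449  0.3376] [[0.001, 1.0, -0.002], [1.0, -0.001, -0.0], [-0.0, -0.002, -1.0]] w 0.5702856300140668 [-0.5403  0.6623  1.3714 -0.0009  1.1093 -0.5387]
dish_pink_mid 0.85 [278. 276.] [ 0.6235 -0.2393  0.175 ] tool cm [ 0.5589 -0.0102 16.2639]
dish_pink_mid 0.27 [180.  12.] [ 0.5192 -0.1965  0.175 ] tool cm [  4.8295 -10.4458  16.28  ]
warm_plate_top 0.76 [194. 279.] [ 0.6256 -0.2459  0.006 ] tool cm [-0.1014  0.2261 33.1636]
green_mat_top 0.64 [263. 147.] [ 0.505  -0.3106  0.01  ] tool cm [ -6.5828 -11.8208  32.7824]
```

View pics/w4.png

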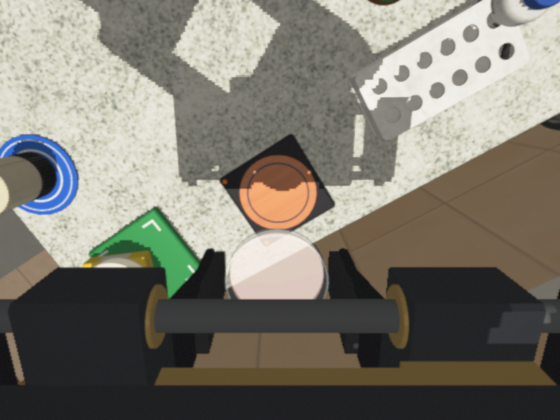

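The pink dish is held flat over the plate, with the plate centre at (279,194). I'll lower it, release and return over the stack.

Emit:
arm_command --commands '[0,0,0,0.15,0.2,4,255,0,0,0,0.15,0.2,8,255,0,0,0,0.15,0.2,11,255,0,0,0,0.15,0.2,13,255,0,0,0,0.15,0.2,14.2,255,0,0,0,0.15,0.2,14.65,255,0,0,0,0.15,0.2,14.65,255,0,0,0,0.15,0.2,14.65,100,0,0,0,0.15,0.2,14.65,60,0,0,0,0.15,0.2,14.65,0,0,0,0,0.15,0.2,14.65,0,0,0,0,0.15,0.2,14,0,0,0,0,0.15,0.2,10,0,0,0,0,0.15,0.2,6,0,0,0,0,0.15,0.2,2,0,0,0,0,-2,-4,-1,0,0,0,0,-5,-8,-2,0,0,0,0,-7,-12,-2,0,0,0,0,-7.8,-13.9,-2,0,0,0,0,-7.8,-13.9,-2,0]'

```text
t: 11.37
ee_pos: [0.4802, -0.325, 0.3592]
orientation: [-2.228, -2.213, 0.004]
contact_force: [-0.7, -0.0, 0.2]
width: 1.002
grasp_force: 0.0
```

```bash
python3 look.py w5.png dish_pink_mid=.0115,dish_clear_mid,slide_tray_mid,warm_plate_top,green_mat_top,lens_can_mid=.0335,blue_mat_top
```

```text
11.3667 [ 0.4802 -0.325   0.3592] [[0.007, 1.0, -0.003], [1.0, -0.007, -0.001], [-0.001, -0.003, -1.0]] w 1.0016464913988603 [-0.787   0.5233  1.5937 -0.0033  1.0258 -0.7787]
dish_pink_mid 0.56 [ 99. 451.] [ 0.6286 -0.2483  0.0115] tool cm [ 7.798  14.8967 34.7231]
dish_clear_mid 0.8 [194. 286.] [ 0.4878 -0.3247  0.035 ] tool cm [ 0.0649  0.8527 32.4224]
green_mat_top 0.76 [171. 305.] [ 0.5053 -0.3096  0.01  ] tool cm [ 1.5877  2.6011 34.9157]
lens_can_mid 0.81 [ 73. 191.] [ 0.4129 -0.2273  0.0335] tool cm [ 9.7531 -6.6916 32.5836]
```

View pics/w5.png

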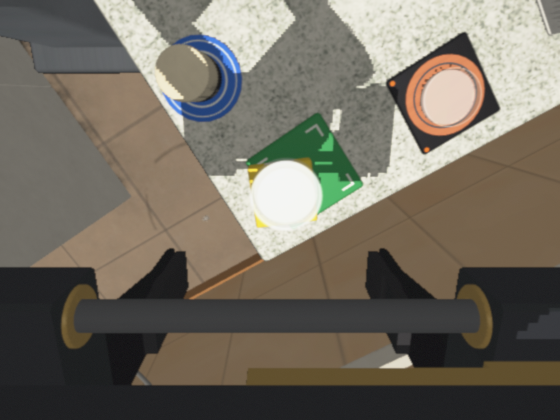

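```bash
python3 - <<'E'
from h import *
p,st=shot("wrist");print(st["t"],st["ee_pos"],st["dq"])
M=R.from_rotvec(st["orientation"]).as_matrix()
for r in imaging.spot_point(p,"dish_clear_mid")[:1]:
  for z in(.035,.044):
    w=atz(p,r["point"],z,st);print(r,w,M.T@(w-st["ee_pos"])*100)
E
```

```text
11.7667 [ 0.48612096 -0.32207391  0.35751944] [-1.98195756e-03  3.51503902e-04  4.63717745e-03 -2.20317068e-03
 -3.85253021e-04  6.32036740e-06]
{'point': [197.6, 277.1], 'score': 0.93} [ 0.48684249 -0.32411293  0.035     ] [-0.20747002  0.06679931 32.25193249]
{'point': [197.6, 277.1], 'score': 0.93} [ 0.48682152 -0.32167424  0.044     ] [ 0.03649795  0.06471997 31.35195942]
```

The clear dish shows at (277,198), well centred under the tool. The pink dish sits within about 4 mm of the plate's centre.

Emit:
arm_command --commands '[0,0,0,-0.15,0.1,4,0,0,0,0,-0.15,0.1,8,0,0,0,0,-0.15,0.1,11,0,0,0,0,-0.15,0.1,13.5,0,0,0,0,-0.15,0.1,14.5,0,0,0,0,-0.15,0.1,14.5,0,0,0,0,-0.15,0.1,14.5,40,0,0,0,-0.15,0.1,14.5,55,0,0,0,-0.15,0.1,14.5,65,0,0,0,-0.15,0.1,14.5,75,0,0,0,-0.15,0.1,14.5,85,0,0,0,-0.15,0.1,14.5,255,0,0,0,-0.15,0.1,14.5,255,0,0,0,-0.15,0.1,14.5,255]' --squeeze 10

```text
t: 13.03
ee_pos: [0.4862, -0.3246, 0.2138]
orientation: [2.223, 2.217, 0.0]
contact_force: [-0.2, 0.1, 5.7]
width: 0.685
grasp_force: 10.0
```

Emit:
arm_command --commands '[0,0,0,0,0,-0.5,255,0,0,0,0,0,-1.5,255,0,0,0,0,0,-4,255,0,0,0,0,0,-7,255,0,0,-6,0,0,-10,255,0,0,-13,0,0,-13,255,0,0,-20,0,0,-17,255,0,0,-27,0,0,-21,255,0,0,-34,0,0,-25,255,0,0,-41,0,0,-29,255,0,0,-48,0,0,-33,255,0,0,-55,0,0,-36,255,0,0,-62,0,0,-39,255,0,0,-69,0,0,-40.5,255,0,0,-76,0,0,-40.5,255,0,0,-83,0,0,-40.5,255,0,0,-90,0,0,-40.5,255,0,0,-90,0,0,-40.5,255,0,0,-90,0,0,-40.5,255]'

```text
t: 14.62
ee_pos: [0.4856, -0.324, 0.618]
orientation: [-0.009, -3.141, -0.0]
contact_force: [-0.1, 0.9, -0.6]
width: 0.683
grasp_force: 10.0
```

```bash
python3 - <<'E'
from h import *
st=readout.read_state();print(st["t"],st["ee_pos"],R.from_rotvec(st["orientation"]).as_matrix().round(3),st["joint_positions"],st["width"])
p,st=shot("scene","s2.png")
E
```

```text
14.6167 [ 0.48564019 -0.32402735  0.61795682] [[-1.     0.006 -0.   ]
 [ 0.006  1.     0.   ]
 [ 0.     0.    -1.   ]] [-7.79680959e-01  3.04334260e-01  1.21540419e+00  2.00217833e-05
  1.62222971e+00 -2.34479670e+00] 0.6834023461777926
```

View pics/s2.png

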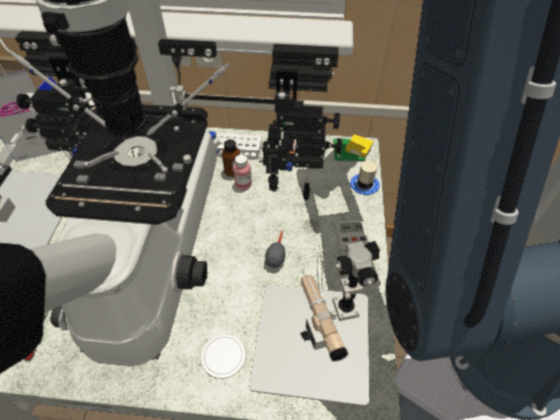

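```bash
python3 - <<'E'
from h import *
a,_=shot("scene");b,_=shot("side")
print(ray(a,(300,25)),ray(b,(230,215)))
for s in((300,45),(260,45),(350,20)):
  for q in((230,160),(230,215),(190,265),(250,270)):
    r1=ray(a,s);r2=ray(b,q);x=tri([r1,r2]);d=np.linalg.norm(np.cross(x-r1[0],r1[1]))/np.linalg.norm(r1[1])
    print(s,q,x.round(3),round(d,3))
E
```

```text
(array([0.17121884, 0.4714865 , 0.75909054]), array([ 0.76337625, -0.03280971, -0.90702128])) (array([0.3904754 , 0.95446933, 0.80138101]), array([ 0.19379367, -0.7497541 , -0.64779967]))
(300, 45) (230, 160) [0.576 0.431 0.311] 0.038
(300, 45) (230, 215) [0.516 0.439 0.346] 0.012
(300, 45) (190, 265) [0.451 0.446 0.423] 0.009
(300, 45) (250, 270) [0.463 0.455 0.363] 0.021
(260, 45) (230, 160) [0.605 0.401 0.302] 0.015
(260, 45) (230, 215) [0.534 0.417 0.346] 0.009
(260, 45) (190, 265) [0.464 0.428 0.425] 0.008
(260, 45) (250, 270) [0.474 0.441 0.373] 0.041
(350, 20) (230, 160) [0.54  0.483 0.348] 0.055
(350, 20) (230, 215) [0.491 0.483 0.37 ] 0.03
(350, 20) (190, 265) [0.435 0.481 0.437] 0.024
(350, 20) (250, 270) [0.448 0.491 0.378] 0.003
```

Emit:
arm_command --commands '[0,0,0,0.5,3,0,255,0,0,0,1,7,0,255,0,0,0,2,11,0,255,0,0,0,3,15,0,255,0,0,0,4,19,0,255,0,0,0,5,23,0,255,0,0,0,6,27,0,255,0,0,0,7,31,0,255,0,0,0,7.2,35,0,255,0,0,0,7.2,39,0,255,0,0,0,7.2,43,0,255,0,0,0,7.2,47,0,255,0,0,0,7.2,51,0,255,0,0,0,7.2,55,0,255,0,0,0,7.2,58,0,255,0,0,0,7.2,60,0,255,0,0,0,7.2,61,0,255,0,0,0,7.2,61,0,255,0,0,0,7.2,61,0,255,0,0,0,7.2,61,0,255]'

```text
t: 16.43
ee_pos: [0.4156, 0.2848, 0.6177]
orientation: [-0.007, -3.141, 0.001]
contact_force: [0.4, -0.2, 0.0]
width: 0.683
grasp_force: 10.0
```

Emit:
arm_command --commands '[0,0,0,0,0,4,255,0,0,0,0,0,8,255,0,0,0,0,0,12,255,0,0,0,0,0,16,255,0,0,0,0,0,20,255,0,0,0,0,0,24,255,0,0,0,0,0,26,255,0,0,0,0,0,26,255,0,0,0,0,0,26,255]'

```text
t: 17.18
ee_pos: [0.416, 0.2847, 0.3575]
orientation: [-0.007, -3.14, 0.002]
contact_force: [-0.0, -0.2, 0.3]
width: 0.687
grasp_force: 10.0
```

```bash
python3 look.py w6.png dish_clear_mid=.18,white_tile_top
```

```text
17.1833 [0.416  0.2847 0.3575] [[-1.0, 0.005, -0.002], [0.005, 1.0, -0.001], [0.002, -0.001, -1.0]] w 0.6865756429708274 [ 0.3782  0.4348  1.7813 -0.0003  0.9275 -1.1877]
dish_clear_mid 0.84 [271. 278.] [0.4143 0.2852 0.18  ] tool cm [ 0.143   0.0628 17.7506]
white_tile_top 0.96 [189. 295.] [0.417  0.3012 0.006 ] tool cm [-0.1464  1.6849 35.1485]
```

View pics/w6.png

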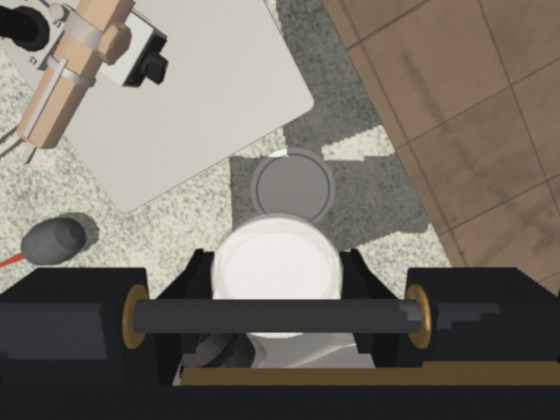

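The tile is at (293,189) and the clear dish is held flat. I'll lower it onto the tile, release and go up.

Emit:
arm_command --commands '[0,0,0,-0.1,1.4,3,255,0,0,0,-0.1,1.4,6,255,0,0,0,-0.1,1.4,10,255,0,0,0,-0.1,1.4,13,255,0,0,0,-0.1,1.4,15,255,0,0,0,-0.1,1.4,16,255,0,0,0,-0.1,1.4,16.3,255,0,0,0,-0.1,1.4,16.3,255,0,0,0,-0.1,1.4,16.3,65,0,0,0,-0.1,1.4,16.3,40,0,0,0,-0.1,1.4,16.3,0,0,0,0,-0.1,1.4,16.3,0,0,0,0,-0.1,1.4,15.5,0,0,0,0,-0.1,1.4,12,0,0,0,0,-0.1,1.4,8,0,0,0,0,-0.1,1.2,4,0,0,0,0,-0.1,0,0,0,0,0,0,-0.1,0,0,0,0,0,0,-0.1,0,0,0]'

```text
t: 18.92
ee_pos: [0.4168, 0.2857, 0.3609]
orientation: [0.005, 3.135, 0.004]
contact_force: [-0.1, -0.2, -0.6]
width: 0.998
grasp_force: 0.0
```

```bash
python3 look.py w7.png dish_clear_mid=.015,white_tile_top; python3 - <<'E'
from h import *
p,st=shot("scene","s3.png")
for n in("slide_tray_mid","green_mat_top","clock","blower"):
  for r in imaging.spot_point(p,n)[:2]:print(n,r,atz(p,r["point"],{"slide_tray_mid":.018,"green_mat_top":.01}.get(n,0)))
E
```

```text
18.9167 [0.4168 0.2857 0.3609] [[-1.0, 0.003, 0.006], [0.003, 1.0, 0.003], [-0.006, 0.003, -1.0]] w 0.9977941746277817 [ 0.3795  0.4296  1.7777  0.      0.9273 -1.1883]
dish_clear_mid 0.64 [185. 292.] [0.4157 0.3009 0.015 ] tool cm [ 0.336   1.4237 34.5966]
slide_tray_mid {'point': [148.6, 358.2], 'score': 0.55} [ 0.47986686 -0.31373728  0.018     ]
green_mat_top {'point': [150.0, 350.9], 'score': 0.65} [ 0.49607792 -0.30634774  0.01      ]
clock {'point': [233.9, 351.9], 'score': 0.71} [ 0.36296152 -0.07691208  0.        ]
blower {'point': [253.3, 276.2], 'score': 0.86} [0.46977494 0.06335281 0.        ]
```

View pics/w7.png

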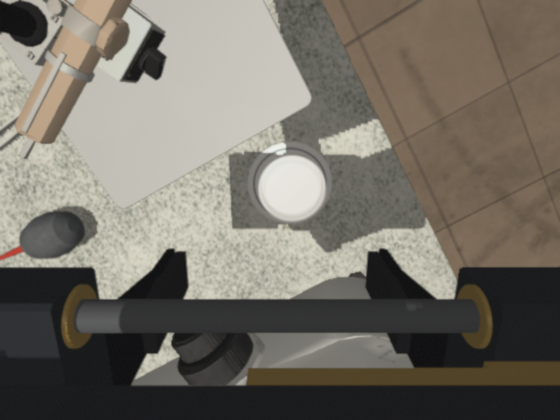

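The clear dish at (292,185) is centred on the tile to within about 3 mm. I'll go back over for the tray, turning to 30°.

Emit:
arm_command --commands '[0,0,0,0,0,-4,0,0,0,0,0,0,-8,0,0,0,0,0,0,-12,0,0,0,0,0,0,-16,0,0,0,0,0,0,-20,0,0,0,0,0,0,-24,0,0,0,0,0,-2,-26,0,0,0,0,0,-5,-26,0,0,0,0,0,-9,-26,0,0,0,0,0,-13,-26,0,0,0,0,0,-17,-26,0,0,0,0,0,-21,-26,0,0,0,0,0,-25,-26,0,0,0,0,0,-29,-26,0,0,0,0,0,-33,-26,0]'

```text
t: 20.57
ee_pos: [0.4153, -0.0459, 0.6172]
orientation: [-0.004, -3.141, -0.001]
contact_force: [0.4, -0.6, -0.3]
width: 0.999
grasp_force: 0.0
```

Emit:
arm_command --commands '[0,0,0,-1,-4,0,0,0,0,0,-2,-8,0,0,0,0,0,-3,-12,0,0,0,0,0,-4,-16,0,0,0,0,7,-5,-20,0,0,0,0,14,-6,-24,0,0,0,0,21,-6.5,-26,0,0,0,0,28,-6.5,-27,0,0,0,0,35,-6.5,-27,4,0,0,0,42,-6.5,-27,8,0,0,0,49,-6.5,-27,12,0,0,0,56,-6.5,-27,16,0,0,0,60,-6.5,-27,20,0,0,0,60,-6.5,-27,24,0,0,0,60,-6.5,-27,26,0,0,0,60,-6.5,-27,26,0,0,0,60,-6.5,-27,26,0,0,0,60,-6.5,-27,26,0,0,0,60,-6.5,-27,26,0]'

```text
t: 22.15
ee_pos: [0.4807, -0.3149, 0.3598]
orientation: [1.572, 2.715, -0.002]
contact_force: [0.3, -0.2, -0.1]
width: 0.998
grasp_force: 0.0
```

```bash
python3 look.py w8.png slide_tray_mid,green_mat_top,lens_can_mid=.0335,dish_pink_mid=.0115,warm_plate_top,blue_mat_top
```

```text
22.15 [ 0.4807 -0.3149  0.3598] [[-0.498, 0.867, 0.003], [0.867, 0.498, -0.003], [-0.004, 0.001, -1.0]] w 0.9984193218847356 [-0.7743  0.5154  1.6081  0.      1.0137 -1.2955]
slide_tray_mid 0.66 [204. 271.] [ 0.4845 -0.3299  0.018 ] tool cm [-1.3485 -0.4596 34.1859]
green_mat_top 0.63 [195. 300.] [ 0.5041 -0.3117  0.01  ] tool cm [-0.7413  2.1471 34.9864]
lens_can_mid 0.55 [ 54. 258.] [ 0.4139 -0.2266  0.0335] tool cm [11.121  -1.4399 32.5818]
dish_pink_mid 0.87 [203. 451.] [ 0.6297 -0.2472  0.0115] tool cm [-1.3986 16.2486 34.8561]
```

View pics/w8.png

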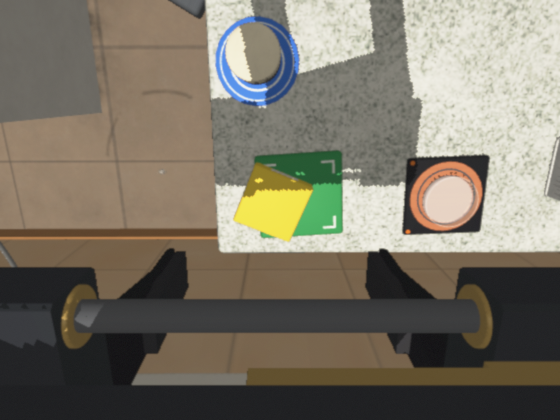

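```bash
python3 - <<'E'
from h import *
p,st=shot("wrist");M=R.from_rotvec(st["orientation"]).as_matrix();print(st["ee_pos"])
h=cv2.cvtColor(p["frame"],cv2.COLOR_BGR2HSV)
def rect(lo,hi,z,lab):
    m=cv2.inRange(h,lo,hi);m[:140]=0;m[250:]=0;m[:,:200]=0;m[:,380:]=0
    m=cv2.morphologyEx(m,2,np.ones((3,3)))
    c=np.vstack(cv2.findNonZero(m));w=np.array([atz(p,(v,u),z,st)[:2] for u,v in c])
    r=cv2.minAreaRect((w*1000).astype(np.float32));d=M.T@(np.append(np.array(r[0])/1000,z)-st["ee_pos"])*100
    print(lab,r,"tool",d)
rect((20,120,60),(33,255,255),.026,"tray")
rect((40,80,30),(85,255,255),.010,"mat")
E
```

```text
[ 0.48002826 -0.31435665  0.35842713]
tray ((484.1252136230469, -326.29144287109375), (55.28205108642578, 57.63121032714844), 7.32865047454834) tool [-1.19970043 -0.24922927 33.24407938]
mat ((504.24688720703125, -311.4197998046875), (77.13652038574219, 78.72566986083984), 33.54530715942383) tool [-0.90982684  2.2357384  34.84451185]
```

Tray at (273,202) is turned about 24° from the tool, and the mat centre is at (300,194); they are 25 mm apart, as expected. I'll grasp the tray.

Emit:
arm_command --commands '[0,0,7,-1.2,-0.25,4,0,0,0,14,-1.2,-0.25,8,0,0,0,21,-1.2,-0.25,10,0,0,0,23,-1.2,-0.25,12,0,0,0,23,-1.2,-0.25,14.5,0,0,0,23,-1.2,-0.25,15.8,0,0,0,23,-1.2,-0.25,16.3,0,0,0,23,-1.2,-0.25,16.3,0,0,0,23,-1.2,-0.25,16.3,50,0,0,0,23,-1.2,-0.25,16.3,70,0,0,0,23,-1.2,-0.25,16.3,90,0,0,0,23,-1.2,-0.25,16.3,255,0,0,0,23,-1.2,-0.25,16.3,255,0,0,0,23,-1.2,-0.25,16.3,255,0,0,0,23,-1.2,-0.25,16.3,255]' --squeeze 20

```text
$.commands: bad value
```

```bash
python3 - <<'E'
from h import *
st=readout.read_state();M=R.from_rotvec(st["orientation"]).as_matrix();print(st["ee_pos"],M.round(3))
print(M.T@np.array([.0202,.0153,0])*100, M.T@(np.array([.504,-.311,0])-st["ee_pos"])*100)
E
```

```text
[ 0.47999199 -0.31432204  0.35821398] [[-0.498  0.867  0.001]
 [ 0.867  0.498 -0.001]
 [-0.001  0.    -1.   ]]
[3.21352121e-01 2.51356972e+00 2.76933944e-04] [-0.88051126  2.24020993 35.82251981]
```

Emit:
arm_command --commands '[0,0,7,-1.2,-0.25,4,0,0,0,14,-1.2,-0.25,8,0,0,0,21,-1.2,-0.25,10,0,0,0,23,-1.2,-0.25,12,0,0,0,23,-1.2,-0.25,14.5,0,0,0,23,-1.2,-0.25,15.8,0,0,0,23,-1.2,-0.25,16.3,0,0,0,23,-1.2,-0.25,16.3,0,0,0,23,-1.2,-0.25,16.3,50,0,0,23,-1.2,-0.25,16.3,70,0,0,23,-1.2,-0.25,16.3,90,0,0,23,-1.2,-0.25,16.3,255,0,0,23,-1.2,-0.25,16.3,255,0,0,23,-1.2,-0.25,16.3,255,0,0,23,-1.2,-0.25,16.3,255]' --squeeze 20

```text
t: 23.8
ee_pos: [0.4839, -0.3261, 0.1952]
orientation: [2.084, 2.35, -0.0]
contact_force: [-0.1, 0.5, 2.0]
width: 0.638
grasp_force: 20.0
```

```bash
python3 - <<'E'
from h import *
st=readout.read_state();M=R.from_rotvec(st["orientation"]).as_matrix();print(st["ee_pos"],M.round(3))
print(M.T@np.array([.0202,.0153,0])*100, M.T@(np.array([.504,-.311,0])-st["ee_pos"])*100)
E
```

```text
[ 0.48393899 -0.32608349  0.19521453] [[-0.119  0.993  0.001]
 [ 0.993  0.119 -0.001]
 [-0.001  0.001 -1.   ]]
[1.27793433e+00 2.18819188e+00 3.72107497e-04] [ 1.27009803  2.16147979 19.52182267]
```

Gripped: 55.5 mm wide. I'll lift it 3 cm, shift it by (1.3, 2.2) cm in tool axes, set it down and release.

Emit:
arm_command --commands '[0,0,0,0,0,-0.5,255,0,0,0,0,0,-1.5,255,0,0,0,0.5,0.8,-3,255,0,0,0,1.3,2.2,-3,255,0,0,0,1.3,2.2,-3,255,0,0,0,1.3,2.2,-3,255,0,0,0,1.3,2.2,-1.5,255,0,0,0,1.3,2.2,-0.5,255,0,0,0,1.3,2.2,-0.05,255,0,0,0,1.3,2.2,-0.05,255,0,0,0,1.3,2.2,-0.05,255,0,0,0,1.3,2.2,-0.05,75,0,0,0,1.3,2.2,-0.05,40,0,0,0,1.3,2.2,-0.05,0,0,0,0,1.3,2.2,-0.05,0,0,0,0,1.3,2.2,-1,0,0,0,0,1.3,2.2,-5,0,0,0,0,1.3,2.2,-9,0,0,0,0,1.3,2.2,-13,0,0,0,0,1.3,2.2,-16,0]'

```text
t: 25.47
ee_pos: [0.5043, -0.3105, 0.3588]
orientation: [2.082, 2.348, -0.0]
contact_force: [0.5, -0.5, 0.6]
width: 1.0
grasp_force: 0.0
```

Emit:
arm_command --commands '[0,0,0,0,0,-3,0,0,0,0,0,0,-6,0,0,0,0,0,0,-8,0,0,0,0,0,0,-8,0,0,0,0,0,0,-8,0,0,0,0,0,0,-8,0,0,0,0,0,0,-8,0]'

```text
t: 26.05
ee_pos: [0.5036, -0.31, 0.4332]
orientation: [-2.082, -2.348, -0.0]
contact_force: [-0.3, 0.8, 0.6]
width: 1.002
grasp_force: 0.0
```

```bash
python3 look.py w9.png slide_tray_mid,green_mat_top,lens_can_mid=.0335,blue_mat_top,dish_pink_mid=.0115,warm_plate_top; python3 - <<'E'
from h import *
for c in("scene","side"):
  p,st=shot(c)
  for n,z in dict(lens_can_mid=.0335,blue_mat_top=.003,dish_clear_mid=.015,white_tile_top=.006,clock=0,blower=0).items():
    for r in imaging.spot_point(p,n)[:1]:print(c,n,round(r["score"],2),atz(p,r["point"],z).round(4))
E
```

```text
26.05 [ 0.5036 -0.31    0.4332] [[-0.119, 0.993, -0.003], [0.993, 0.119, 0.002], [0.003, -0.002, -1.0]] w 1.0023491370942788 [-0.7406  0.4514  1.4858 -0.0001  1.2079 -0.8602]
slide_tray_mid 0.59 [179. 276.] [ 0.5027 -0.3153  0.018 ] tool cm [-0.62   -0.0553 41.5153]
lens_can_mid 0.89 [ 82. 191.] [ 0.4087 -0.2258  0.0335] tool cm [ 9.383  -8.3232 40.0115]
dish_pink_mid 0.89 [130. 398.] [ 0.6271 -0.2481  0.0115] tool cm [ 4.5583 13.0971 42.148 ]
scene lens_can_mid 0.9 [ 0.4065 -0.2342  0.0335]
scene blue_mat_top 0.58 [ 0.405  -0.2209  0.003 ]
scene dish_clear_mid 0.61 [0.4215 0.2974 0.015 ]
scene white_tile_top 0.61 [0.4164 0.2987 0.006 ]
scene clock 0.73 [ 0.3471 -0.0788  0.    ]
scene blower 0.78 [0.464  0.0636 0.    ]
side lens_can_mid 0.92 [ 0.4011 -0.2131  0.0335]
side blue_mat_top 0.48 [ 0.4062 -0.2349  0.003 ]
side dish_clear_mid 0.59 [0.4182 0.2998 0.015 ]
side white_tile_top 0.87 [0.4171 0.3006 0.006 ]
side clock 0.65 [ 0.3574 -0.0892  0.    ]
side blower 0.67 [0.4758 0.0487 0.    ]
```

View pics/w9.png

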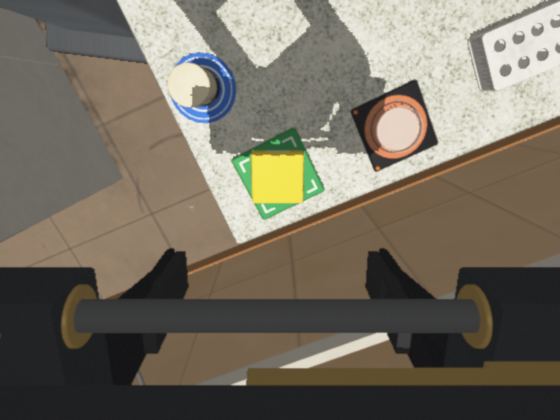

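The tray at (277,178) is centred on the green mat. The can and the pink dish stand upright near the middle of their places, and the timer and blower haven't been touched. Handing in.

```bash
python3 -c "
from rig import ticket
print(ticket.close_job())"
```

```text
the job is handed in; nothing more can be done
None
```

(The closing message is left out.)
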